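Scoop walnuts into the spice drawer

TASK

First pull the top drawer of the spice chest well open, at least two thirds of its way, then pick up the copper scoop, scoop walnuts out of the wooden tray with it and tip at least three of them into that drawer. Do not touch the walnuts with the gripper, press the scoop hard on the tray or knock the other things about, and spill none: every walnut must end in the drawer or in the tray. Finish by setting the empty scoop down upright on its flat bottom on the table.

Things in the scene. Friction and masses are not known exactly. Their poses are not given: they have to be found in the camera images.
- chest_drawer0 (a joint): top drawer of a dark wooden spice chest (220 deep, 200 wide, 150 high, standing on the table): metres it is pulled out, 0 shut, at most 0.149; it slides along -x of the chest
- chest: the spice chest itself, fixed; origin at the centre of its underside, its front face 110 from the origin towards -x (the robot), z up
- chest_drawer0_handle (a point): middle of the top drawer's brass bar handle: round bar 11 thick, 100 long along the chest's y, 35 in front of the drawer's front panel (29 free behind it), 38 below the chest's top; moves with the drawer
- drawer_floor (a point): centre of the top drawer's inner floor, axes as the chest's; inside 175 along x, 158 along y, side walls 43 high above this floor, the front panel 55; only what is pulled out in front of the chest is open from above; moves with the drawer
- tray: carved pale wooden tray, fixed on the table, origin at the centre of its underside, x along its length, which points roughly to the robot's left; floor 260 by 90, 10 thick; the ends flare outward at 55 degrees from level up to 66 high, the long sides stand steep for 24 above the floor (90 apart there), then flare at 55 degrees up to 63 high, where they are 136 apart; over all 355 by 150
- tray_floor (a point): centre of the tray's inner floor, axes as the tray's
- scoop: copper scoop with a wooden handle, 0.16 kg: flat-bottomed pan 84 long (x, open lip at +x 42) by 78 wide (y), sheet 2 thick, sides (ending 14 short of the lip) and back 30 high, origin at the centre of the pan's underside. The handle is a bar 16 wide (y) by 18, rising 100 from the pan's back and sloping 25 degrees backward (-x) from vertical
- scoop_grip (a point): a good place to grip the scoop's handle, from its two sides (along the scoop's y): at x -74, y 0, z 78 in the scoop's frame; the handle goes on 32 above it
- scoop_lip (a point): middle of the scoop's front lip, underside, at x 42, z 0 in the scoop's frame
- nut0: walnut, 30 by 26 by 24, 14 g, origin at its centre, lying in the half of the tray towards the tray's +x end
- nut1: walnut, 30 by 26 by 24, 14 g, origin at its centre, lying in the half of the tray towards the tray's +x end
- nut2: walnut, 30 by 26 by 24, 14 g, origin at its centre, lying in the half of the tray towards the tray's +x end
- nut3: walnut, 30 by 26 by 24, 14 g, origin at its centre, lying in the half of the tray towards the tray's +x end
- nut4: walnut, 30 by 26 by 24, 14 g, origin at its centre, lying in the half of the tray towards the tray's +x end
- mug: terracotta mug, 76 across, 85 high, handle at its +y, not part of the job; origin at its underside
- jar: closed amber glass jar, 64 across, 100 high, not part of the job; origin at its underside
- mill: turned wooden pepper mill, 50 across, 112 high, not part of the job; origin at its underside
- saltbowl: small blue bowl, 84 across, 40 high, not part of the job; origin at its underside
- pestle: dark stone pestle standing on its wide end, 56 across, 90 high, not part of the job; origin at its underside
- dish: small terracotta plate, 100 across, 22 high, not part of the job; origin at its underside

How it is judged:
By the outcome, as a careful person would: the job done as asked, in the order asked, and still so for the second after the job is handed in, with the robot touching nothing.
It also fails if it takes over 72 s, if anything falls off the work surface, if the arm or the gripper's body presses on something with over 40 N, if the wrist force passes 120 N, or if a joint passes its speed limit or range.

ROBOT

A 6-joint arm with a two-finger parallel gripper is mounted at the origin on the work surface. World frame = base frame: x ahead of the robot, y to its left, z up, the work surface at z = 0. Lengths are in m, angles in rad, forces in N, time in s.
With the tool pointing down it reaches from about 0.35 to 0.775 m from the base axis. Payload 5.5 kg.
Tool frame: the origin (TCP) lies on the centre line of the jaws, within the pads' length; the fingertips stand 11 mm ahead of it and the grasp point (between the pads) lies 8 mm behind it; z points along the fingers, y is the line along which they close (so a half turn about z gives the same grasp; the last joint's range is limited). The gripper opens to 85 mm and grips with 20 to 120 N. Pads are 22 mm wide; open, the fingers measure 114 mm over their backs; the gripper's body (76 mm by 85 mm) begins 54 mm behind the grasp point. The pads swing forward as they close: fully open they stand 13 mm farther back than shut.
Start: joints at [1.067, 0.313, 0.046, 1.304, 0, 1.431], TCP at [0.205, 0.537, 0.242] pointing down, gripper open.
Joint ranges: [-2.76, 2.76], [-0.86, 1.69], [-1.03, 1.26], [-2.2, 2.34], [-1.47, 1.5], [-3.14, 3.14]. Speed limits (rad/s): [2.57, 2.57, 3.14, 3.14, 3.14, 3.14].

INTERFACE

Orientations are given as a unit quaternion [w, x, y, z].
In Python, from workcell import env, viewer, order, models gives the robot as it stands.
- The arm moves only by the tool drive_tool, never from a script. Its argument "series" is a list that holds one entry, the list of rows, each a list of 6 numbers: the shift along the tool's x, y, z each as a share of 120 mm, from -1 to 1, then the turn, a rotation vector about the tool's x, y, z each as a share of 180 degrees, from -1 to 1. A call has 1 to 20 rows; each row shifts and turns the commanded pose from where the row before left it, along the tool's axes as they then stand; what a row does not reach is not made up. A row lasts 1/8 s, in which the tool goes at most 62.5 mm and 10.7 degrees, less where a joint would pass 70% of its speed; a pose out of reach is approached as far as the arm can. A call with a number of a shift or a turn outside -1 to 1 is refused whole. A call with a gripper value outside its range is refused whole. "jaw" is the opening, from -1 (shut) to 1 (fully open), set as the call begins (left out, the last holds). The fingers move at their own pace and stop on an object; "grip_force" is the grip in N (left out, the last holds). Time passes only in rows, so rows that do not move let the fingers close. It gives the time, the measured TCP pose, the force, the opening and the grip force at its end, in the units of the state.
- env.get_state(): the state, without advancing time (a new reading comes with each control period).
- viewer.read_camera(name): name is "side" or "top" or "wrist"; returns the picture (420x560x3 uint8, red, green, blue); there is no depth.
- viewer.camera_info(name): a dict with "intrinsics" (3x3 intrinsics, pixels), "R" (3x3) and "t" (3): a world point X has camera coordinates R X + t; the wrist camera has in their place "T_tool_cam" (4x4, takes a point from camera to tool coordinates, whose origin is the TCP and whose axes are the flange's). Camera axes: x right, y down, z forward; pixel columns grow to the right and rows downward; lengths in m; the calibration is good to about 2 mm. A picture is of the moment at which its call begins: read the wrist's pose just before it. camera_info takes no time and is no camera call.
- order.hand_in(): hands the job in; it is judged then, once.
Trained networks look in the newest picture that a camera, given by its name, has taken for a name from the list of things; names that differ only in an ending like _2 or _b are one class to them, and where a whole thing is asked for, a point or a joint stands for the part that bears it (a point fixed in the world has none). Each returns a list of dicts, best first, with "score" (0 to 1); they miss things now and then, are a little off and sometimes report something else, mostly with a low value. They report only what shows in the picture. A call takes as long as a camera call.
- models.silhouettes(label, camera): "region" (420x560 bool, what is visible of it) and "location" ([column, row] in pixels, amid what is visible of it).
The state is a dict: "clock": time; "joint_pos": joint angles; "qvel": joint speeds; "tau": joint torques, N m; "tcp_pos": TCP position; "orientation": TCP orientation; "wrist_force": force on the tool from outside, world axes, zero at the start; "ft_torque": the same for the moment, N m; "finger_gap": finger opening in m; "grip_force": force on a finger pad.
Only numpy, scipy, OpenCV 4.12 (cv2) and the standard library are available. Lean on these libraries where they do the work, as an engineer would, in place of code of your own. Each camera call takes 0.05 s, during which the arm holds its last target. There are 200 camera calls.

## Working session

There is one attempt and no reset: what is moved stays moved. The work goes in short steps, Python scripts to look and compute and a tool call to move; the robot and the scene stay as the last step left them, time stands still between calls to the robot, and variables do not carry over. Pictures are saved under pics/ and viewed, at most 10 in all, crops included, and the job is handed in when it is done.

Besides the shell and the picture viewer there is one more tool, called after "Call:" as name(argument=value, ...) on one line, values as JSON. drive_tool: Moves the arm, as the interface text tells. Its arguments: {"type":"object","properties":{"series":{"type":"array"},"jaw":{"type":"number"},"grip_force":{"type":"number"}},"required":["series"]}

```bash
mkdir -p pics; cat > h.py <<'E'
import numpy as np, cv2
from workcell import env, viewer, order, models
from scipy.spatial.transform import Rotation as Rot
np.set_printoptions(precision=4,suppress=True)
def cam(n):
    c=viewer.camera_info(n)
    return np.array(c["intrinsics"]),np.array(c["R"]),np.array(c["t"])
def ray(n,uv):
    K,R,t=cam(n); d=R.T@np.linalg.solve(K,[uv[0],uv[1],1.]); return -R.T@t,d
def onz(n,uv,z):
    o,d=ray(n,uv); return o+d*(z-o[2])/d[2]
def proj(n,X):
    K,R,t=cam(n); p=(R@np.atleast_2d(X).T).T+t; p=p@K.T; return p[:,:2]/p[:,2:]
def tool():
    s=env.get_state(); q=s["orientation"]; return np.array(s["tcp_pos"]),Rot.from_quat([q[1],q[2],q[3],q[0]])
def snap(n,f=None):
    im=np.array(viewer.read_camera(n))
    if f: cv2.imwrite(f"pics/{f}.png",cv2.cvtColor(im,cv2.COLOR_RGB2BGR))
    return im
E
python3 - <<'E'
from h import *
a=snap("top");b=snap("side")
cv2.imwrite("pics/a.png",cv2.cvtColor(a,cv2.COLOR_RGB2BGR));cv2.imwrite("pics/b.png",cv2.cvtColor(b,cv2.COLOR_RGB2BGR))
for n in("top","side"):
    K,R,t=cam(n);print(n,K[0,0],K[0,2],K[1,2],-R.T@t,R[2])
    for l in["chest","chest_drawer0_handle","tray","scoop","scoop_grip","nut0","mug","jar","mill","saltbowl","pestle","dish"]:
        for r in models.silhouettes(l,n)[:6]:
            m=np.uint8(r["region"]);x,y,w,h=cv2.boundingRect(m)
            print(l,round(r["score"],2),np.round(r["location"]),(x,y,w,h),int(m.sum()),onz(n,r["location"],0)[:2])
T,R=tool();print(T,R.as_matrix(),env.get_state()["clock"])
E
```

```text
top 499.38593088327383 279.7371240367528 213.27139110133598 [ 0.3933 -0.0076  1.3871] [ 0.1411  0.0081 -0.99  ]
chest 0.92 [185. 161.] (143, 115, 87, 106) 7998 [0.7377 0.2771]
chest_drawer0_handle 0.74 [183. 199.] (146, 194, 78, 26) 1055 [0.6284 0.2763]
tray 0.74 [215. 284.] (195, 267, 38, 37) 1100 [0.3907 0.1786]
tray 0.62 [304. 263.] (299, 259, 10, 9) 66 [ 0.4535 -0.0656]
tray 0.57 [330. 258.] (259, 223, 139, 74) 7089 [ 0.4669 -0.1377]
tray 0.16 [337. 190.] (315, 180, 55, 31) 1099 [ 0.6583 -0.1569]
scoop 0.72 [336. 192.] (315, 179, 55, 32) 1056 [ 0.6537 -0.1552]
scoop_grip 0.85 [336. 196.] (315, 179, 56, 31) 1069 [ 0.6417 -0.1535]
nut0 0.6 [290. 263.] (286, 260, 11, 10) 82 [ 0.4525 -0.0271]
nut0 0.59 [306. 262.] (299, 258, 10, 10) 79 [ 0.455  -0.0703]
nut0 0.47 [323. 250.] (317, 249, 10, 7) 54 [ 0.4896 -0.1166]
mug 0.6 [265. 177.] (252, 160, 28, 39) 711 [0.6949 0.0481]
jar 0.8 [428. 231.] (411, 221, 32, 26) 644 [ 0.5457 -0.4103]
jar 0.29 [290. 266.] (286, 260, 11, 9) 71 [ 0.445  -0.0272]
mill 0.56 [416. 278.] (406, 268, 25, 20) 408 [ 0.4172 -0.3722]
saltbowl 0.9 [130. 266.] (118, 2
[... 1601 characters left out ...]
459 [0.6784 0.077 ]
saltbowl 0.83 [207. 124.] (194, 112, 28, 24) 515 [0.434  0.4207]
saltbowl 0.6 [310. 276.] (288, 256, 45, 38) 1198 [ 0.6467 -0.1474]
saltbowl 0.3 [270. 133.] (252, 100, 30, 63) 707 [0.6145 0.3598]
pestle 0.95 [353. 250.] (342, 228, 25, 37) 640 [ 0.7574 -0.0882]
pestle 0.61 [218. 238.] (214, 234, 11, 12) 95 [ 0.4458 -0.0131]
dish 0.9 [192. 178.] (174, 167, 39, 28) 827 [0.3876 0.2002]
dish 0.69 [271. 133.] (251, 99, 31, 65) 867 [0.6157 0.3574]
dish 0.66 [276. 374.] (257, 350, 34, 55) 1596 [ 0.5442 -0.3663]
dish 0.59 [235. 266.] (231, 261, 11, 12) 111 [ 0.4808 -0.0991]
[0.2046 0.5374 0.2423] [[-0.9346  0.3558  0.0001]
 [ 0.3558  0.9346  0.0001]
 [-0.      0.0001 -1.    ]] 1.3
```

View pics/a.png

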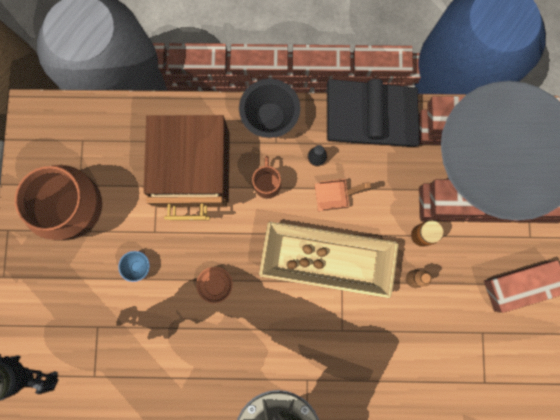

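View pics/b.png

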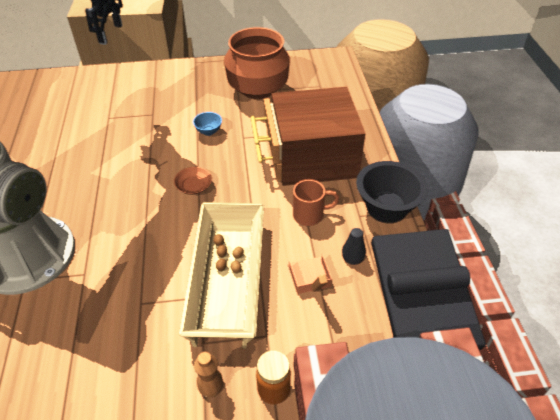

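The top view shows the chest at (185,160) with its front facing the robot, the tray at (330,258), and the scoop at (333,193) with its handle towards (368,186). Five nuts lie at about (292..323, 249..265). The side view agrees. Next I fit the poses to the silhouettes.

```bash
cat > fit.py <<'E'
from h import *
from scipy.optimize import minimize
def box(x0,x1,y0,y1,z0,z1): return np.array([[x,y,z] for x in(x0,x1) for y in(y0,y1) for z in(z0,z1)])/1000.
t=np.tan(np.radians(25))
chest=[box(-110,110,-100,100,0,150)]
handle=[box(-150.5,-139.5,-50,50,106.5,117.5)]
tray=[np.vstack([box(-135,135,-50,50,0,0),box(-177.5,177.5,-75,75,64,64)])]
ca,sa=np.cos(np.radians(25)),np.sin(np.radians(25))
def hnd():
    g=np.array([-74,0,78.]);ax=np.array([-sa,0,ca]);n=np.array([ca,0,sa])
    return np.array([g+a*ax+b*n+np.array([0,c,0]) for a in(-68,32) for b in(-9,9) for c in(-8,8)])/1000
scoop=[np.vstack([box(-42,28,-39,39,0,30),box(-42,42,-39,39,0,2)]),hnd()]
S=4
def draw(n,parts,p):
    m=np.zeros((420*S,560*S),np.uint8);c,s=np.cos(p[2]),np.sin(p[2])
    for P in parts:
        X=P@np.array([[c,s,0],[-s,c,0],[0,0,1]])+[p[0],p[1],0]
        cv2.fillConvexPoly(m,cv2.convexHull(np.int32(np.round((proj(n,X)+.5)*S))),1)
    return m
def fit(parts,masks,p0):
    M={n:cv2.resize(np.uint8(m),None,fx=S,fy=S,interpolation=cv2.INTER_NEAREST) for n,m in masks.items()}
    def f(p):
        return sum(1-(a&b).sum()/(a|b).sum() for n,b in M.items() for a in[draw(n,parts,p)])
    best=min((minimize(f,p0,method="Nelder-Mead",options=dict(initial_simplex=np.array([p0]+[np.array(p0)+d for d in np.diag([k*.02,k*.02,.15])]),xatol=2e-4,fatol=1e-4)) for k in(1,-1)),key=lambda r:r.fun)
    return best.x,best.fun
def mask(l,n,i=0): return models.silhouettes(l,n)[i]["region"]
E
python3 - <<'E'
from fit import *
snap("top");snap("side")
both=lambda l:{n:mask(l,n) for n in("top","side")}
print("chest",fit(chest+handle+[box(-145,-110,-45,-38,108,116),box(-145,-110,38,45,108,116)],both("chest"),[.74,.25,0]))
tm=max(models.silhouettes("tray","top"),key=lambda r:r["region"].sum())["region"]
print("tray",fit(tray,{"top":tm,"side":mask("tray","side")},[.46,-.13,1.5]))
print("tray side",fit(tray,{"side":mask("tray","side")},[.46,-.13,1.5]))
b=both("scoop");print("scoop",fit(scoop,b,[.63,-.14,1.7]))
for n in b: print(n,fit(scoop,{n:b[n]},[.63,-.14,1.7]))
for n in("top","side"):
  for r in models.silhouettes("nut0",n): print(n,round(r["score"],2),r["location"],onz(n,r["location"],.022)[:2])
for l,z in(("mug",.04),("pestle",.045),("dish",.01)):
  for n in("top","side"):
    r=models.silhouettes(l,n)[0];print(l,n,r["location"],onz(n,r["location"],z)[:2])
E
```

```text
Traceback (most recent call last):
  File "fit.py", line 26, in mask
    def mask(l,n,i=0): return models.silhouettes(l,n)[i]["region"]
                              ~~~~~~~~~~~~~~~~~~~~~~~^^^
IndexError: list index out of range
```

```bash
python3 - <<'E'
s=open('fit.py').read()
i=s.index("def mask")
s=s[:i]+'''def mask(l,n):
    for k in range(3):
        r=models.silhouettes(l,n)
        r=[q for q in r if q["score"]>.3]
        if r: return max(r,key=lambda q:q["region"].sum())["region"]
        snap(n)
    print("no",l,n)
'''
open('fit.py','w').write(s)
E
python3 - <<'E'
from fit import *
snap("top");snap("side")
both=lambda l:{n:m for n in("top","side") if (m:=mask(l,n)) is not None}
for nm,parts,p0 in(("chest",chest,[.74,.25,0]),("tray",tray,[.46,-.13,1.5]),("scoop",scoop,[.63,-.14,1.7])):
  b=both(nm);np.savez("m_"+nm,**b)
  print(nm,fit(parts,b,p0))
  for n in b: print(n,fit(parts,{n:b[n]},p0))
b=both("chest_drawer0_handle")
for n in b:
  ys,xs=np.nonzero(b[n]);print("handle",n,cv2.boundingRect(np.uint8(b[n])))
for n in("top","side"):
  for r in models.silhouettes("nut0",n): print(n,round(r["score"],2),r["location"],onz(n,r["location"],.022)[:2])
for l,z in(("mug",.04),("pestle",.045),("dish",.01)):
  for n in("top","side"):
    for r in models.silhouettes(l,n)[:1]:print(l,n,r["location"],onz(n,r["location"],z)[:2])
E
```

```text
chest (array([0.714 , 0.2491, 0.0295]), np.float64(0.14680948537025973))
top (array([0.7136, 0.2509, 0.0186]), np.float64(0.06077572889428118))
side (array([0.7139, 0.2439, 0.0399]), np.float64(0.07400829302004142))
tray (array([ 0.4639, -0.1343,  1.4241]), np.float64(1.098805521597392))
top (array([ 0.46, -0.13,  1.5 ]), np.float64(1.0))
side (array([ 0.4639, -0.1343,  1.4241]), np.float64(0.09880552159739198))
scoop (array([ 0.6426, -0.138 ,  1.6884]), np.float64(1.0637228112362007))
top (array([ 0.6426, -0.138 ,  1.6884]), np.float64(0.06372281123620072))
side (array([ 0.63, -0.14,  1.7 ]), np.float64(1.0))
handle top (147, 194, 77, 26)
handle side (252, 87, 114, 100)
top 0.65 [291.1, 265.6] [ 0.4445 -0.0294]
side 0.6 [236.2, 267.4] [ 0.4845 -0.119 ]
side 0.56 [220.3, 250.8] [ 0.4517 -0.0681]
mug top [266.1, 177.5] [0.6843 0.0423]
mug side [307.8, 204.1] [0.6691 0.0333]
pestle top [316.2, 156.1] [ 0.7452 -0.095 ]
pestle side [352.6, 248.9] [ 0.7452 -0.1178]
dish top [215.9, 284.7] [0.3902 0.1753]
dish side [190.3, 178.9] [0.3848 0.188 ]
```

```bash
cat > ov.py <<'E'
from fit import *
def over(n,items,crop,f,extra=[]):
    im=cv2.cvtColor(snap(n),cv2.COLOR_RGB2BGR);x0,y0,x1,y1=crop
    z=cv2.resize(im[y0:y1,x0:x1],None,fx=f,fy=f,interpolation=cv2.INTER_CUBIC)
    for parts,p,col in items:
        for P in parts:
            c,s=np.cos(p[2]),np.sin(p[2]);X=P@np.array([[c,s,0],[-s,c,0],[0,0,1]])+[p[0],p[1],0]
            q=(proj(n,X)+.5-[x0,y0])*f
            if len(q)==8:
                for i in range(8):
                    for b in(1,2,4):
                        if not i&b: cv2.line(z,*[tuple(int(v) for v in q[k]) for k in(i,i|b)],col,1)
            else: cv2.polylines(z,[cv2.convexHull(np.int32(q))],1,col,1)
    return z
E
python3 - <<'E'
from ov import *
it=[(chest+handle,[.714,.249,.025],(0,255,0)),(tray,[.464,-.134,1.424],(255,255,0)),([box(-130,130,-45,45,10,10)[::2]],[.464,-.134,1.424],(255,0,255)),(scoop,[.6426,-.138,1.688],(255,0,0))]
a=over("top",it,(135,105,405,305),2.9);cv2.imwrite("pics/c.png",a)
b=over("side",it,(170,80,370,350),2.2);cv2.imwrite("pics/d.png",b)
E
```

```text
(no output)
```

View pics/c.png

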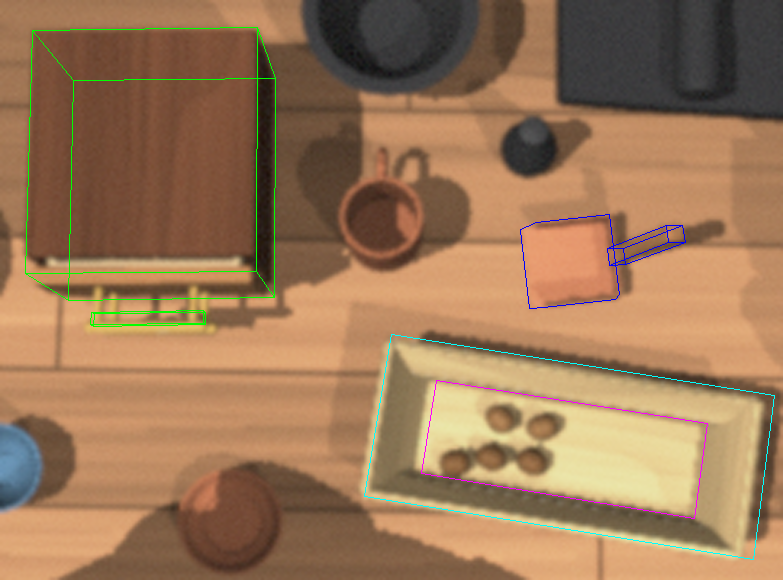

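View pics/d.png

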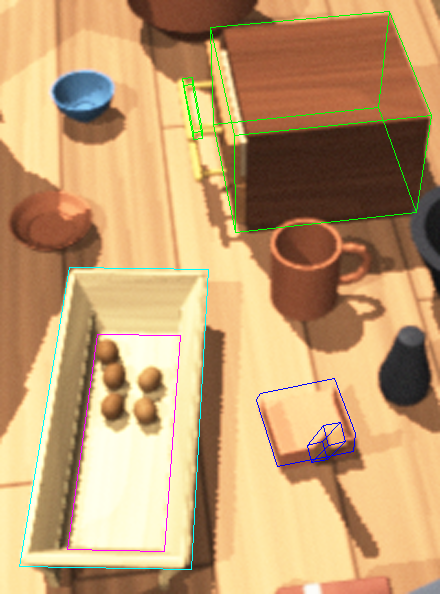

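The overlay fits well: the chest's top handle at zoom (92..205, 318), the tray rim, and the scoop pan at (521..618, 218..308) with the handle to (685,228) all lie on their models. I'll write a planner for identical rows and start the first move.

```bash
cat >> h.py <<'E'
from scipy.linalg import expm,logm
def down(yang,tilt=0,about=None):
    "tool z down, tool y at world angle yang"
    y=np.array([np.cos(yang),np.sin(yang),0]);z=np.array([0,0,-1.]);return np.c_[np.cross(y,z),y,z]
def plan(p,R,n=None,cur=None,v=.045,w=8.,label=""):
    if cur is None: T,Rc=tool();cur=(T,Rc.as_matrix())
    A=np.eye(4);A[:3,:3]=cur[1];A[:3,3]=cur[0];B=np.eye(4);B[:3,:3]=R;B[:3,3]=p
    L=np.real(logm(np.linalg.inv(A)@B))
    if n is None:
        n=int(np.ceil(max(np.linalg.norm(L[:3,3])/v,np.degrees(np.linalg.norm([L[2,1],L[0,2],L[1,0]]))/w,1)))
    D=expm(L/n);row=np.r_[D[:3,3]/.12,Rot.from_matrix(D[:3,:3]).as_rotvec()/np.pi]
    print(label,n,"x",[round(float(v),3) for v in row],"clock",env.get_state()["clock"]);return (np.array(p),np.array(R))
E
python3 - <<'E'
from h import *
plan([.567,.245,.25],down(.025))
E
```

```text
11 x [-0.365, 0.082, -0.006, 0.0, -0.0, 0.034] clock 2.5
```

Call:
drive_tool(series=[[[-0.365,0.082,-0.006,0,0,0.034],[-0.365,0.082,-0.006,0,0,0.034],[-0.365,0.082,-0.006,0,0,0.034],[-0.365,0.082,-0.006,0,0,0.034],[-0.365,0.082,-0.006,0,0,0.034],[-0.365,0.082,-0.006,0,0,0.034],[-0.365,0.082,-0.006,0,0,0.034],[-0.365,0.082,-0.006,0,0,0.034],[-0.365,0.082,-0.006,0,0,0.034],[-0.365,0.082,-0.006,0,0,0.034],[-0.365,0.082,-0.006,0,0,0.034],[0,0,0,0,0,0],[0,0,0,0,0,0]]], jaw=-0.4)

```text
clock: 4.12
tcp_pos: [0.5679, 0.2456, 0.2502]
orientation: [-0.0, 0.696, 0.718, 0.0]
wrist_force: [0.4, 0.5, 0.1]
finger_gap: 0.0254
grip_force: 0.0
```

```bash
python3 - <<'E'
from fit import *
s=env.get_state();T,R=tool();print(T,R.as_matrix(),s["joint_pos"],s["finger_gap"])
im=snap("wrist")
C=viewer.camera_info("wrist");K=np.array(C["intrinsics"]);M=np.array(C["T_tool_cam"]);print(M)
W=np.eye(4);W[:3,:3]=R.as_matrix();W[:3,3]=T;W=W@M;Ri=W[:3,:3].T
def pw(X): q=(X-W[:3,3])@Ri.T@K.T;return q[:,:2]/q[:,2:]
f=1.4;z=cv2.resize(cv2.cvtColor(im,cv2.COLOR_RGB2BGR),None,fx=f,fy=f)
p=[.714,.249,.025];c,sn=np.cos(p[2]),np.sin(p[2])
for P in chest+handle:
    q=(pw(P@np.array([[c,sn,0],[-sn,c,0],[0,0,1]])+[p[0],p[1],0])+.5)*f
    for i in range(8):
        for b in(1,2,4):
            if not i&b: cv2.line(z,*[tuple(int(np.clip(v,-5000,5000)) for v in q[k]) for k in(i,i|b)],(0,255,0),1)
cv2.imwrite("pics/w1.png",z)
E
```

```text
[0.5679 0.2456 0.2502] [[-0.0323  0.9995 -0.0002]
 [ 0.9995  0.0323  0.0005]
 [ 0.0005 -0.0002 -1.    ]] [0.2782 0.399  0.1888 1.3607 0.0005 1.8167] 0.025414044768243226
[[ 0.001  -0.9478 -0.3187  0.0823]
 [ 1.      0.0007  0.0009  0.0005]
 [-0.0007 -0.3187  0.9478 -0.1309]
 [ 0.      0.      0.      1.    ]]
```

View pics/w1.png

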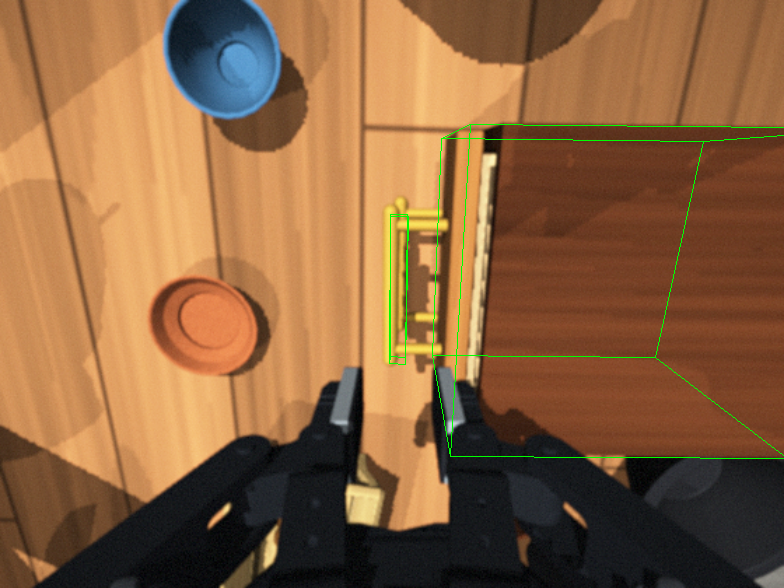

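The wrist view shows the top bar at column 391, rows 207–363, parallel to the tool x axis, about 5 mm nearer the robot than modelled. The panel edge is at column 443. I'll descend and grip.

Call:
drive_tool(series=[[[0.01,-0.017,0.1,0,0,0],[0.01,-0.016,0.2,0,0,0],[0,0,0.3,0,0,0],[0,0,0.3,0,0,0],[0,0,0.2,0,0,0],[0,0,0.117,0,0,0],[0,0,0,0,0,0]]])

```text
clock: 5.05
tcp_pos: [0.5647, 0.2487, 0.1051]
orientation: [0.001, 0.695, 0.719, 0.001]
wrist_force: [-0.7, 0.4, 0.1]
finger_gap: 0.0257
grip_force: 0.0
```

Call:
drive_tool(series=[[[0,0,0,0,0,0],[0,0,0,0,0,0],[0,0,0,0,0,0],[0,0,0,0,0,0]]], jaw=-1, grip_force=40)

```text
clock: 5.55
tcp_pos: [0.564, 0.2485, 0.1046]
orientation: [-0.0, 0.696, 0.719, 0.001]
wrist_force: [-0.9, 4.9, 3.4]
finger_gap: 0.0096
grip_force: 39.1
```

Call:
drive_tool(series=[[[0,-0.05,0,0,0,0],[0,-0.1,0,0,0,0],[0,-0.17,0,0,0,0],[0,-0.2,0,0,0,0],[0,-0.2,0,0,0,0],[0,-0.2,0,0,0,0],[0,-0.15,0,0,0,0],[0,-0.08,0,0,0,0],[0,-0.02,0,0,0,0],[0,0,0,0,0,0]]])

```text
clock: 6.8
tcp_pos: [0.4234, 0.2458, 0.1046]
orientation: [-0.002, 0.695, 0.719, 0.002]
wrist_force: [-0.8, 12.3, 1.7]
finger_gap: 0.0095
grip_force: 39.4
```

Call:
drive_tool(series=[[[0,0,0,0,0,0],[0,0,0,0,0,0],[0,0,-0.1,0,0,0],[0,0,-0.25,0,0,0],[0,0,-0.35,0,0,0],[0,0,-0.35,0,0,0],[0,0,-0.25,0,0,0],[0,0,0,0,0,0]]], jaw=-0.4)

```text
clock: 7.8
tcp_pos: [0.4252, 0.2433, 0.2633]
orientation: [0.001, 0.696, 0.718, 0.002]
wrist_force: [0.6, 0.8, -0.1]
finger_gap: 0.0258
grip_force: 0.0
```

```bash
python3 - <<'E'
from h import *
# scoop pose fit: yaw 1.688; gripping tool: y along scoop y, tool leaned back 25deg
p=np.array([.6426,-.138,0]);a=1.688
Rs=Rot.from_euler("z",a).as_matrix()
g=p+Rs@[-.074,0,.078]
for t in(25,):
  s,c=np.sin(np.radians(t)),np.cos(np.radians(t))
  for sg in(1,-1):
    z=Rs@[s,0,-c];y=sg*Rs@[0,1,0];R=np.c_[np.cross(y,z),y,z]
    print(sg,R)
    hov=g-z*.16
    c0=plan(hov,R,label="hover tilt")
    c0=plan([hov[0],hov[1],.3],down(np.arctan2(y[1],y[0])),label="hover down")
print(g,env.get_state()["joint_pos"])
E
```

```text
1 [[ 0.106  -0.9931 -0.0494]
 [-0.9001 -0.1169  0.4197]
 [-0.4226  0.     -0.9063]]
hover tilt 22 x [0.083, 0.317, -0.044, 0.01, -0.001, 0.043] clock 7.8
hover down 22 x [0.091, 0.318, -0.013, -0.0, -0.0, 0.044] clock 7.8
-1 [[-0.106   0.9931 -0.0494]
 [ 0.9001  0.1169  0.4197]
 [ 0.4226  0.     -0.9063]]
hover tilt 13 x [-0.345, 0.126, -0.044, 0.001, 0.011, -0.002] clock 7.8
hover down 13 x [-0.344, 0.126, -0.023, 0.0, -0.0, -0.002] clock 7.8
[ 0.6513 -0.2115  0.078 ] [ 0.3561  0.1377 -0.1278  1.2997 -0.0005  1.8954]
```

Call:
drive_tool(series=[[[-0.345,0.126,-0.044,0.001,0.011,-0.002],[-0.345,0.126,-0.044,0.001,0.011,-0.002],[-0.345,0.126,-0.044,0.001,0.011,-0.002],[-0.345,0.126,-0.044,0.001,0.011,-0.002],[-0.345,0.126,-0.044,0.001,0.011,-0.002],[-0.345,0.126,-0.044,0.001,0.011,-0.002],[-0.345,0.126,-0.044,0.001,0.011,-0.002],[-0.345,0.126,-0.044,0.001,0.011,-0.002],[-0.345,0.126,-0.044,0.001,0.011,-0.002],[-0.345,0.126,-0.044,0.001,0.011,-0.002],[-0.345,0.126,-0.044,0.001,0.011,-0.002],[-0.345,0.126,-0.044,0.001,0.011,-0.002],[-0.345,0.126,-0.044,0.001,0.011,-0.002],[0,0,0,0,0,0],[0,0,0,0,0,0]]], jaw=0.2)

```text
clock: 9.68
tcp_pos: [0.6563, -0.2774, 0.212]
orientation: [-0.176, 0.649, 0.727, 0.14]
wrist_force: [0.5, 0.5, 0.8]
finger_gap: 0.0518
grip_force: 0.0
```

```bash
cat > wv.py <<'E'
from fit import *
def wcam():
    T,R=tool();im=snap("wrist");C=viewer.camera_info("wrist");K=np.array(C["intrinsics"]);W=np.eye(4);W[:3,:3]=R.as_matrix();W[:3,3]=T;W=W@np.array(C["T_tool_cam"])
    def pw(X): q=(np.atleast_2d(X)-W[:3,3])@W[:3,:3]@K.T;return q[:,:2]/q[:,2:]
    return im,pw,K,W
def wover(items,f=1.4):
    im,pw,K,W=wcam();z=cv2.resize(cv2.cvtColor(im,cv2.COLOR_RGB2BGR),None,fx=f,fy=f)
    for parts,p,col in items:
        c,s=np.cos(p[2]),np.sin(p[2])
        for P in parts:
            q=(pw(P@np.array([[c,s,0],[-s,c,0],[0,0,1]])+[p[0],p[1],0])+.5)*f
            for i in range(len(q)):
                for b in(1,2,4):
                    if not i&b and i|b<len(q): cv2.line(z,*[tuple(int(np.clip(v,-5000,5000)) for v in q[k]) for k in(i,i|b)],col,1)
    return z,pw,K,W
E
python3 - <<'E'
from wv import *
sc=[box(-42,42,-39,39,0,2),box(-42,28,-39,39,30,30)[::2],hnd()]
z,pw,K,W=wover([(sc,[.6426,-.138,1.688],(0,255,0))]);cv2.imwrite("pics/w2.png",z)
T,R=tool();print(T,R.as_matrix(),env.get_state()["joint_pos"])
E
```

```text
[ 0.6564 -0.2766  0.2146] [[-0.0986  0.9925 -0.0719]
 [ 0.8946  0.1201  0.4304]
 [ 0.4358 -0.0219 -0.8998]] [-0.6365  0.953   0.998   1.9512  0.3083  0.7663]
```

View pics/w2.png

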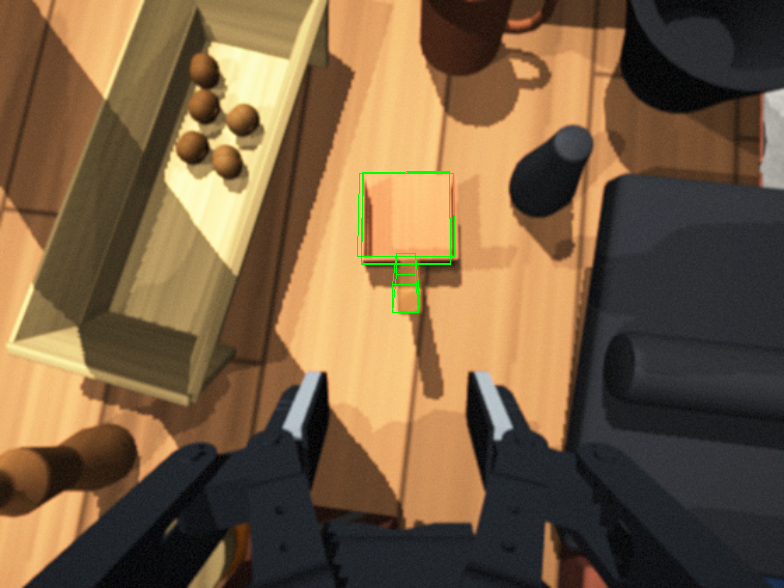

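The wrist view shows the scoop pan at (366..457, 172..262) and the handle at (407,285), matching the model to about 2 mm. I'll approach along the handle.

```bash
python3 - <<'E'
from h import *
p=np.array([.6436,-.138,0]);a=1.688
Rs=Rot.from_euler("z",a).as_matrix();s,c=np.sin(np.radians(25)),np.cos(np.radians(25))
z=Rs@[s,0,-c];y=-Rs@[0,1,0];R=np.c_[np.cross(y,z),y,z]
g=p+Rs@[-.074,0,.078]
c0=plan(g-z*.06,R,label="pre",n=5)
c0=plan(g+z*.008,R,cur=c0,n=3)
E
```

```text
pre 5 x [0.001, 0.008, 0.152, -0.001, -0.001, -0.0] clock 9.725
 3 x [-0.0, 0.0, 0.189, 0.0, -0.0, 0.0] clock 9.725
```

Call:
drive_tool(series=[[[0.001,0.008,0.152,-0.001,-0.001,0],[0.001,0.008,0.152,-0.001,-0.001,0],[0.001,0.008,0.152,-0.001,-0.001,0],[0.001,0.008,0.152,-0.001,-0.001,0],[0.001,0.008,0.152,-0.001,-0.001,0],[0,0,0,0,0,0],[0,0,0,0,0,0]]])

```text
clock: 10.6
tcp_pos: [0.6559, -0.237, 0.1353]
orientation: [-0.162, 0.65, 0.729, 0.141]
wrist_force: [-0.7, -0.5, -0.1]
finger_gap: 0.0513
grip_force: 0.0
```

```bash
python3 - <<'E'
from h import *
p=np.array([.6436,-.138,0]);a=1.688
Rs=Rot.from_euler("z",a).as_matrix();s,c=np.sin(np.radians(25)),np.cos(np.radians(25))
z=Rs@[s,0,-c];y=-Rs@[0,1,0];R=np.c_[np.cross(y,z),y,z]
g=p+Rs@[-.074,0,.078]
T,Rc=tool();print(R.T@(T-g+z*.06),Rot.from_matrix(R.T@Rc.as_matrix()).as_rotvec(degrees=True))
plan(g+z*.008,R,n=4)
E
```

```text
[ 0.0009  0.0006 -0.0028] [ 0.1581 -0.2267  0.2545]
 4 x [-0.001, -0.001, 0.148, -0.0, 0.0, -0.0] clock 10.6
```

Call:
drive_tool(series=[[[-0.001,-0.001,0.148,0,0,0],[-0.001,-0.001,0.148,0,0,0],[-0.001,-0.001,0.148,0,0,0],[-0.001,-0.001,0.148,0,0,0],[0,0,0,0,0,0],[0,0,0,0,0,0]]])

```text
clock: 11.35
tcp_pos: [0.652, -0.2091, 0.0688]
orientation: [-0.162, 0.651, 0.728, 0.141]
wrist_force: [0.1, -0.9, 0.8]
finger_gap: 0.0508
grip_force: 0.0
```

Call:
drive_tool(series=[[[0,0,0,0,0,0],[0,0,0,0,0,0],[0,0,0,0,0,0],[0,0,0,0,0,0],[0,0,0,0,0,0]]], jaw=-1, grip_force=80)

```text
clock: 11.98
tcp_pos: [0.6521, -0.209, 0.0682]
orientation: [-0.162, 0.651, 0.728, 0.141]
wrist_force: [1.7, -2.3, 5.8]
finger_gap: 0.0153
grip_force: 78.4
```

```bash
python3 - <<'E'
from fit import *
p=np.array([.6436,-.138,0]);a=1.688
Rs=Rot.from_euler("z",a).as_matrix();s,c=np.sin(np.radians(25)),np.cos(np.radians(25))
T,Rc=tool();Rc=Rc.as_matrix()
z=Rs@[s,0,-c];y=-Rs@[0,1,0];R=np.c_[np.cross(y,z),y,z]
g=p+Rs@[-.074,0,.078]+z*.008
print(T,T-g,Rot.from_matrix(R.T@Rc).as_rotvec(degrees=True))
for n in("top","side"):
  snap(n);m=mask("scoop",n)
  if m is not None: print(n,m.sum(),cv2.boundingRect(np.uint8(m)))
m=snap("top");
E
```

```text
[ 0.6521 -0.209   0.0682] [ 0.0002 -0.0009 -0.0025] [ 0.173  -0.1502  0.3506]
top 1034 (315, 179, 54, 32)
side 349 (288, 259, 32, 35)
```

Gripped (gap 15 mm). I'll record the scoop-to-tool transform and plan the lift and the hover over the tray.

```bash
python3 - <<'E'
from fit import *
T,Rc=tool();Rc=Rc.as_matrix()
yv=-Rc[:,1];yaw=np.arctan2(-yv[0],yv[1]);print("yaw",yaw)
S=np.eye(4);S[:3,:3]=Rot.from_euler("z",yaw).as_matrix();S[:3,3]=[.6436,-.138,0]
W=np.eye(4);W[:3,:3]=Rc;W[:3,3]=T
np.save("rel.npy",np.linalg.inv(W)@S)   # scoop in tool
E
cat >> h.py <<'E'
import os
REL=np.load("rel.npy") if os.path.exists("rel.npy") else np.eye(4)
def scoopnow():
    T,R=tool();W=np.eye(4);W[:3,:3]=R.as_matrix();W[:3,3]=T;return W@REL
def tool_for(pos,yaw,pitch=0,lip=False):
    "scoop pose -> tool pose; pitch>0 nose down (deg); pos is scoop origin or lip point"
    R=Rot.from_euler("z",yaw).as_matrix()@Rot.from_euler("y",pitch,degrees=True).as_matrix()
    S=np.eye(4);S[:3,:3]=R;S[:3,3]=np.array(pos)-(R@[.042,0,0] if lip else 0)
    W=S@np.linalg.inv(REL);return W[:3,3],W[:3,:3]
TR=np.array([.464,-.134]);TY=1.424
def intray(x,y,z):
    return np.array([TR[0]+x*np.cos(TY)-y*np.sin(TY),TR[1]+x*np.sin(TY)+y*np.cos(TY),z])
E
python3 - <<'E'
from h import *
c=plan(*tool_for([.6436,-.138,.12],1.688),label="lift")
c=plan(*tool_for(intray(-.06,0,.14),TY),cur=c,label="hover")
E
```

```text
yaw 1.6837780116815835
lift 3 x [0.14, -0.001, -0.302, 0.0, -0.0, -0.0] clock 12.225
hover 5 x [-0.067, -0.347, -0.066, -0.007, 0.0, 0.015] clock 12.225
```

Call:
drive_tool(series=[[[0.047,0,-0.1,0,0,0],[0.093,0,-0.2,0,0,0],[0.14,0,-0.302,0,0,0],[0.14,0,-0.302,0,0,0],[0,0,0,0,0,0],[-0.034,-0.173,-0.033,-0.0035,0,0.0075],[-0.034,-0.173,-0.033,-0.0035,0,0.0075],[-0.067,-0.347,-0.066,-0.007,0,0.015],[-0.067,-0.347,-0.066,-0.007,0,0.015],[-0.067,-0.347,-0.066,-0.007,0,0.015],[-0.034,-0.173,-0.033,-0.0035,0,0.0075],[-0.034,-0.173,-0.033,-0.0035,0,0.0075],[0,0,0,0,0,0],[0,0,0,0,0,0]]])

```text
clock: 13.98
tcp_pos: [0.4454, -0.2621, 0.2066]
orientation: [-0.143, 0.74, 0.638, 0.161]
wrist_force: [-0.6, 0.1, -1.5]
finger_gap: 0.0149
grip_force: 78.7
```

```bash
python3 - <<'E'
from wv import *
S=scoopnow();print(S)
fl=[box(-130,130,-45,45,10,10)[::2],box(-177.5,177.5,-75,75,64,64)[::2]]
z,pw,K,W=wover([(fl,[.464,-.134,1.424],(0,255,0))])
lipc=[(S@[.042,y,0,1])[:3] for y in(-.039,.039)]
q=(pw(np.array(lipc))+.5)*1.4;cv2.line(z,*[tuple(int(v) for v in k) for k in q],(255,0,0),2)
cv2.imwrite("pics/w3.png",z)
for r in models.silhouettes("nut0","wrist"):
    u=r["location"];d=W[:3,:3]@np.linalg.solve(K,[u[0],u[1],1]);o=W[:3,3];X=o+d*(.022-o[2])/d[2]
    dx=X[:2]-TR;print(round(r["score"],2),"tray",dx@[np.cos(TY),np.sin(TY)],dx@[-np.sin(TY),np.cos(TY)])
E
```

```text
[[ 0.1458 -0.9893  0.0016  0.4553]
 [ 0.9893  0.1458 -0.0001 -0.1914]
 [-0.0001  0.0016  1.      0.1384]
 [ 0.      0.      0.      1.    ]]
0.66 tray 0.10072191449072186 0.02974978348047872
0.66 tray 0.0608417332494129 -0.016409610562712132
0.61 tray 0.03611184545017243 0.01819028477621537
0.59 tray 0.0643339554309805 0.0174507662731811
0.43 tray 0.03185208723776821 -0.018033818407854764
```

View pics/w3.png

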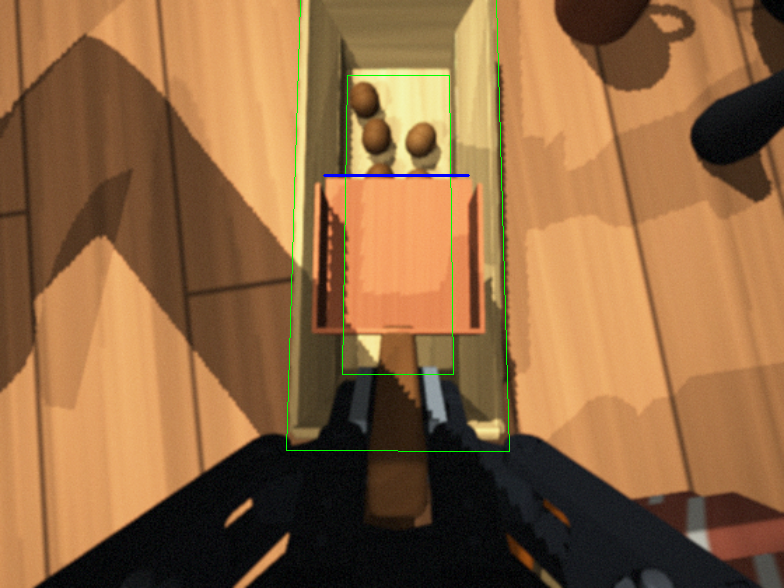

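The wrist view shows the floor's far end at row 69 (model 75), so the tray sits about 6 mm further along +x. Laterally it matches, with floor edges at 347 and 450, and the scoop is centred. The nuts are at (365,100), (376,136), (421,140), with two more behind the lip. Going down behind them.

```bash
sed -i 's/TR=np.array(\[.464,-.134\])/TR=np.array([.4649,-.128])/' h.py; python3 - <<'E'
from h import *
c=plan(*tool_for(intray(-.018,0,.035),TY,4,lip=True),n=5,label="down")
c=plan(*tool_for(intray(-.018,0,.0145),TY,4,lip=True),cur=c,n=3,label="down2")
E
```

```text
down 5 x [-0.049, 0.0, 0.153, -0.0, -0.004, 0.0] clock 14.075
down2 3 x [-0.02, 0.0, 0.053, 0.0, -0.0, -0.0] clock 14.075
```

Call:
drive_tool(series=[[[-0.049,0,0.153,0,-0.004,0],[-0.049,0,0.153,0,-0.004,0],[-0.049,0,0.153,0,-0.004,0],[-0.049,0,0.153,0,-0.004,0],[-0.049,0,0.153,0,-0.004,0],[-0.02,0,0.053,0,0,0],[-0.02,0,0.053,0,0,0],[-0.02,0,0.053,0,0,0],[0,0,0,0,0,0],[0,0,0,0,0,0]]])

```text
clock: 15.32
tcp_pos: [0.446, -0.253, 0.0913]
orientation: [-0.122, 0.745, 0.642, 0.137]
wrist_force: [0.2, -0.6, -1.8]
finger_gap: 0.015
grip_force: 78.7
```

```bash
cat > st.py <<'E'
from h import *
S=scoopnow();l=(S@[.042,0,0,1])[:3];d=l[:2]-TR
print("lip tray",d@[np.cos(TY),np.sin(TY)],d@[-np.sin(TY),np.cos(TY)],"z",l[2],"pitch",-np.degrees(np.arcsin(S[2,0])),"yaw",np.arctan2(S[1,0],S[0,0])-TY,"roll",np.degrees(S[2,1]),"F",np.array(env.get_state()["wrist_force"]),env.get_state()["clock"])
E
python3 st.py; python3 - <<'E'
from h import *
c=plan(*tool_for(intray(-.018,0,.0115),TY,4,lip=True),n=1,label="down3")
E
```

```text
lip tray -0.017496132864121588 0.0008752872520970617 z 0.015945607319535638 pitch 3.6547510969152532 yaw 0.0003037876942677542 roll 0.04314110744391475 F [ 0.2402 -0.553  -1.8008] 15.325
down3 1 x [-0.012, 0.007, 0.029, -0.0, -0.002, -0.0] clock 15.325
```

Call:
drive_tool(series=[[[-0.006,0,0.016,0,0,0],[-0.003,0,0.008,0,0,0],[0,0,0,0,0,0],[0,0,0,0,0,0]]])

```text
clock: 15.82
tcp_pos: [0.4459, -0.2527, 0.0879]
orientation: [-0.123, 0.744, 0.642, 0.137]
wrist_force: [-0.4, -0.1, -2.0]
finger_gap: 0.0152
grip_force: 78.7
```

Call:
drive_tool(series=[[[-0.003,0,0.008,0,0,0],[0,0,0,0,0,0],[0,0,0,0,0,0]]])

```text
clock: 16.2
tcp_pos: [0.4459, -0.2527, 0.0869]
orientation: [-0.123, 0.744, 0.642, 0.137]
wrist_force: [1.1, 0.1, -2.2]
finger_gap: 0.0149
grip_force: 78.7
```

```bash
python3 st.py
```

```text
lip tray -0.017199159224395327 0.0011002856214294716 z 0.011571002969272645 pitch 3.6371431454138556 yaw 0.00048686503438943873 roll 0.06526424794814467 F [ 1.0705  0.1311 -2.1816] 16.2
```

```bash
python3 - <<'E'
from h import *
S=scoopnow();a,b=tool_for(intray(-.0172,0.001,.0116),TY,3.64,lip=True);c=tool_for(intray(.100,0,.0113),TY,3.64,lip=True)
plan(*c,cur=(a,b),n=18)
E
```

```text
18 x [0.051, 0.0, 0.02, 0.0, -0.0, -0.0] clock 16.2
```

Call:
drive_tool(series=[[[0.051,0,0.02,0,0,0],[0.051,0,0.02,0,0,0],[0.051,0,0.02,0,0,0],[0.051,0,0.02,0,0,0],[0.051,0,0.02,0,0,0],[0.051,0,0.02,0,0,0],[0.051,0,0.02,0,0,0],[0.051,0,0.02,0,0,0],[0.051,0,0.02,0,0,0],[0.051,0,0.02,0,0,0],[0.051,0,0.02,0,0,0],[0.051,0,0.02,0,0,0],[0.051,0,0.02,0,0,0],[0.051,0,0.02,0,0,0],[0.051,0,0.02,0,0,0],[0.051,0,0.02,0,0,0],[0.051,0,0.02,0,0,0],[0.051,0,0.02,0,0,0]]])

```text
clock: 18.45
tcp_pos: [0.4632, -0.1352, 0.0864]
orientation: [-0.123, 0.744, 0.642, 0.137]
wrist_force: [0.1, -0.5, -1.9]
finger_gap: 0.0151
grip_force: 78.7
```

```bash
python3 st.py; python3 - <<'E'
from wv import *
S=scoopnow();fl=[box(-130,130,-45,45,10,10)[::2]]
z,pw,K,W=wover([(fl,[*TR,TY],(0,255,0))]);cv2.imwrite("pics/w4.png",z)
E
```

```text
lip tray 0.10149150816052026 0.0011413035651756786 z 0.011122553643814932 pitch 3.6483571967410335 yaw 0.0005205939416319527 roll 0.0671758832428017 F [ 0.0807 -0.5014 -1.9259] 18.45
```

View pics/w4.png

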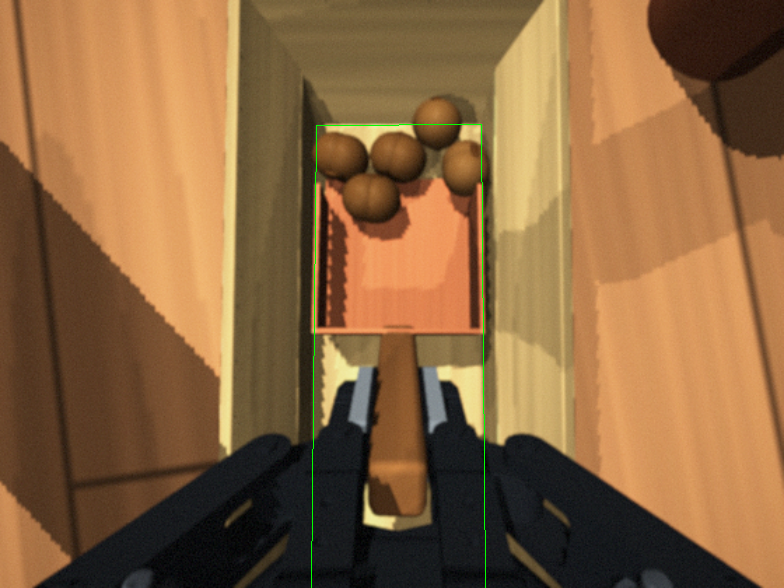

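The wrist view shows one nut in the pan at (371,197) and four bunched at the end wall: (340,156), (398,156), (437,122), (465,167). I'll go on to the wall gently.

Call:
drive_tool(series=[[[0.039,0,0.015,0,0,0],[0.039,0,0.015,0,0,0],[0.039,0,0.015,0,0,0],[0.039,0,0.015,0,0,0],[0,0,0,0,0,0]]])

```text
clock: 19.12
tcp_pos: [0.466, -0.1152, 0.0865]
orientation: [-0.123, 0.744, 0.642, 0.137]
wrist_force: [-0.3, 0.2, -3.0]
finger_gap: 0.0148
grip_force: 78.6
```

```bash
python3 st.py; python3 - <<'E'
from h import *
c=tool_for(intray(.122,0,.0115),TY,3.6,lip=True)
c2=tool_for(intray(.131,0,.018),TY,-8,lip=True);plan(*c2,cur=c,n=4)
c3=tool_for(intray(.147,0,.040),TY,-28,lip=True);plan(*c3,cur=c2,n=6)
c4=tool_for(intray(.120,0,.085),TY,-28,lip=True);plan(*c4,cur=c3,n=5)
E
```

```text
lip tray 0.12173765564125043 0.0014305283985377205 z 0.011225881788003274 pitch 3.618758858080505 yaw 0.0010963776182639773 roll 0.08162899665142492 F [-0.2947  0.1604 -2.9697] 19.125
 4 x [-0.023, 0.0, 0.028, 0.0, 0.016, -0.0] clock 19.125
 6 x [-0.015, 0.0, 0.029, 0.0, 0.019, -0.0] clock 19.125
 5 x [0.033, -0.0, -0.081, 0.0, -0.0, 0.0] clock 19.125
```

```bash
python3 - <<'E'
from h import *
c=tool_for(intray(.1217,0,.0112),TY,3.6,lip=True)
c1=tool_for(intray(.128,0,.0120),TY,0,lip=True);plan(*c1,cur=c,n=2)
c2=tool_for(intray(.137,0,.0250),TY,-8,lip=True);plan(*c2,cur=c1,n=3)
c3=tool_for(intray(.155,0,.054),TY,-28,lip=True);plan(*c3,cur=c2,n=8)
c4=tool_for(intray(.145,0,.09),TY,-28,lip=True);plan(*c4,cur=c3,n=4)
E
```

```text
2 x [-0.003, 0.0, 0.027, 0.0, 0.01, -0.0] clock 19.125
 3 x [-0.003, 0.0, 0.009, 0.0, 0.015, -0.0] clock 19.125
 8 x [-0.005, 0.0, 0.018, 0.0, 0.014, -0.0] clock 19.125
 4 x [0.047, -0.0, -0.062, 0.0, -0.0, 0.0] clock 19.125
```

Call:
drive_tool(series=[[[-0.003,0,0.027,0,0.01,0],[-0.003,0,0.027,0,0.01,0],[-0.003,0,0.009,0,0.015,0],[-0.003,0,0.009,0,0.015,0],[-0.003,0,0.009,0,0.015,0]]])

```text
clock: 19.75
tcp_pos: [0.4662, -0.1133, 0.0766]
orientation: [-0.189, 0.726, 0.625, 0.214]
wrist_force: [-0.2, 0.1, -2.1]
finger_gap: 0.0147
grip_force: 78.5
```

```bash
python3 st.py
```

```text
lip tray 0.1368989275889207 0.0012137255879105385 z 0.025504252840138696 pitch -8.307022909328335 yaw -0.001445072201532227 roll 0.10107684089646103 F [-0.1608  0.1206 -2.1418] 19.75
```

Forces are tiny and tracking is good, so I'll carry on up the slope.

Call:
drive_tool(series=[[[-0.005,0,0.018,0,0.014,0],[-0.005,0,0.018,0,0.014,0],[-0.005,0,0.018,0,0.014,0],[-0.005,0,0.018,0,0.014,0],[-0.005,0,0.018,0,0.014,0],[-0.005,0,0.018,0,0.014,0],[-0.005,0,0.018,0,0.014,0],[-0.005,0,0.018,0,0.014,0],[0,0,0,0,0,0]]])

```text
clock: 20.88
tcp_pos: [0.4672, -0.1058, 0.06]
orientation: [-0.295, 0.678, 0.583, 0.337]
wrist_force: [-0.4, 0.2, -2.7]
finger_gap: 0.0149
grip_force: 78.7
```

```bash
python3 st.py; python3 - <<'E'
from wv import *
z,pw,K,W=wover([]);cv2.imwrite("pics/w5.png",z)
E
```

```text
lip tray 0.15458853024693772 0.0010052854337304594 z 0.05375214913814988 pitch -28.329425454253318 yaw -0.0049535595936835985 roll 0.20059979911626397 F [-0.4044  0.1829 -2.7217] 20.875
```

View pics/w5.png

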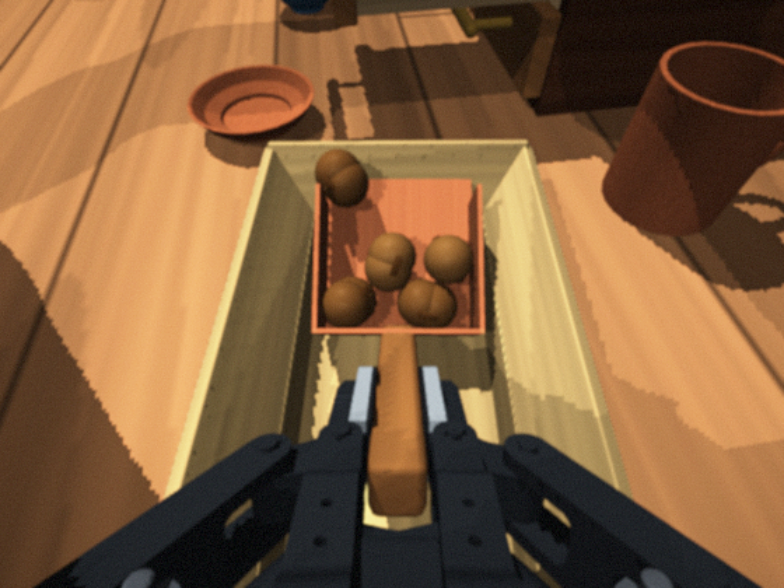

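The wrist view shows four nuts in the pan, at (348,302), (427,303), (390,262) and (448,259). A fifth hangs at the pan's left front corner (341,178) against the wall. I'll back off inside the tray so it settles in the pan or drops back into the tray.

```bash
python3 - <<'E'
from h import *
c3=tool_for(intray(.1546,0.001,.0538),TY,-28.3,lip=True)
c4=tool_for(intray(.095,0,.066),TY,-33,lip=True);plan(*c4,cur=c3,n=9)
E
```

```text
9 x [-0.03, 0.001, -0.046, 0.0, 0.003, -0.0] clock 20.925
```

Call:
drive_tool(series=[[[-0.03,0,-0.046,0,0.003,0],[-0.03,0,-0.046,0,0.003,0],[-0.03,0,-0.046,0,0.003,0],[-0.03,0,-0.046,0,0.003,0],[-0.03,0,-0.046,0,0.003,0],[-0.03,0,-0.046,0,0.003,0],[-0.03,0,-0.046,0,0.003,0],[-0.03,0,-0.046,0,0.003,0],[-0.03,0,-0.046,0,0.003,0],[0,0,0,0,0,0],[0,0,0,0,0,0]]])

```text
clock: 22.3
tcp_pos: [0.4588, -0.1642, 0.0625]
orientation: [-0.319, 0.663, 0.57, 0.365]
wrist_force: [-0.1, 0.2, -2.3]
finger_gap: 0.0148
grip_force: 78.7
```

```bash
python3 st.py; python3 - <<'E'
from wv import *
z,pw,K,W=wover([]);cv2.imwrite("pics/w6.png",z)
for r in models.silhouettes("nut0","wrist"): print(round(r["score"],2),np.array(r["location"])*1.4,r["region"].sum())
E
```

```text
lip tray 0.09560288354789936 0.0007919889933638222 z 0.0673236329269628 pitch -33.09159528276226 yaw -0.004264643152464664 roll 0.12400950239732397 F [-0.1178  0.2054 -2.2714] 22.3
0.94 [345.8  302.26] 1145
0.88 [346.22 237.02] 1138
0.62 [390.46 265.16] 1173
0.58 [430.08 305.62] 1245
```

View pics/w6.png

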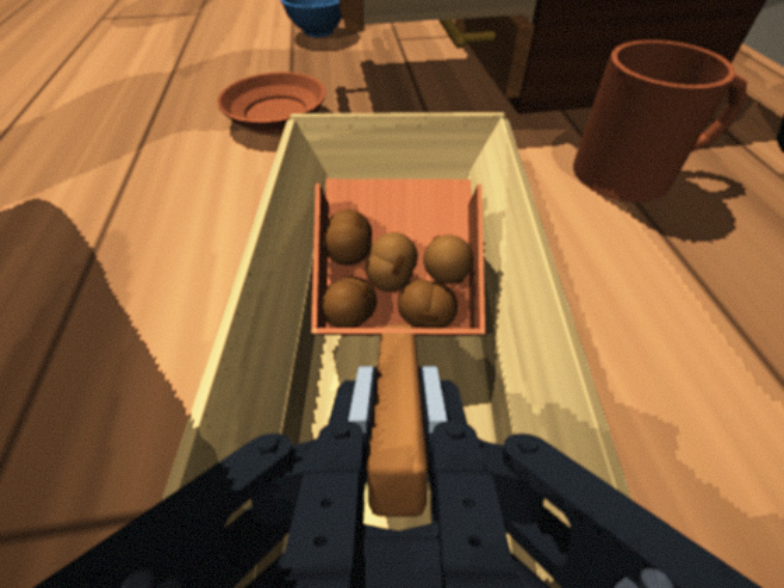

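All five nuts are in the pan: (346,302), (346,237), (390,265), (448,259) and (430,306). Next is planning the carry and the pour.

```bash
python3 - <<'E'
from h import *
c0=tool_for(intray(.0956,0.0008,.0673),TY,-33,lip=True)
A=tool_for(intray(.085,0,.215),TY,-30,lip=True);plan(*A,cur=c0,n=5,label="A")
B=tool_for([.534,.215,.225],1.60,-28,lip=True);plan(*B,cur=A,n=10,label="B")
C=tool_for([.536,.222,.165],1.60,5,lip=True);plan(*C,cur=B,n=8,label="C")
D=tool_for([.536,.225,.13],1.60,32,lip=True);plan(*D,cur=C,n=6,label="D")
E=tool_for([.536,.225,.13],1.60,66,lip=True);plan(*E,cur=D,n=8,label="E")
E
```

```text
A 5 x [0.206, 0.0, -0.157, -0.0, -0.003, 0.0] clock 22.4
B 10 x [0.139, 0.053, 0.17, 0.005, -0.001, -0.003] clock 22.4
C 8 x [0.034, 0.002, 0.012, -0.0, -0.023, 0.0] clock 22.4
D 6 x [0.07, -0.0, 0.003, -0.0, -0.025, 0.0] clock 22.4
E 8 x [0.069, -0.0, -0.043, -0.0, -0.024, 0.0] clock 22.4
```

Call:
drive_tool(series=[[[0.103,0,-0.078,0,-0.0015,0],[0.206,0,-0.157,0,-0.003,0],[0.206,0,-0.157,0,-0.003,0],[0.206,0,-0.157,0,-0.003,0],[0.206,0,-0.157,0,-0.003,0],[0.103,0,-0.079,0,-0.0015,0],[0.046,0.018,0.057,0.0015,0,-0.001],[0.093,0.035,0.113,0.0035,-0.001,-0.002],[0.139,0.053,0.17,0.005,-0.001,-0.003],[0.139,0.053,0.17,0.005,-0.001,-0.003],[0.139,0.053,0.17,0.005,-0.001,-0.003],[0.139,0.053,0.17,0.005,-0.001,-0.003],[0.139,0.053,0.17,0.005,-0.001,-0.003],[0.139,0.053,0.17,0.005,-0.001,-0.003],[0.139,0.053,0.17,0.005,-0.001,-0.003],[0.139,0.053,0.17,0.005,-0.001,-0.003],[0.093,0.035,0.113,0.0035,-0.001,-0.002],[0.046,0.018,0.057,0.0015,0,-0.001],[0,0,0,0,0,0],[0,0,0,0,0,0]]])

```text
clock: 24.9
tcp_pos: [0.5384, 0.0818, 0.2337]
orientation: [-0.331, 0.624, 0.639, 0.306]
wrist_force: [0.8, -0.1, -2.5]
finger_gap: 0.0147
grip_force: 78.5
```

```bash
cat > st2.py <<'E'
from h import *
S=scoopnow();l=(S@[.042,0,0,1])[:3]
print("lip",l,"pitch",-np.degrees(np.arcsin(S[2,0])),"yaw",np.arctan2(S[1,0],S[0,0]),"F",np.array(env.get_state()["wrist_force"]),env.get_state()["clock"])
E
python3 st2.py; python3 - <<'E'
from wv import *
im,pw,K,W=wcam()
print("nuts",[(round(r["score"],2),np.round(r["location"]),r["region"].sum()) for r in models.silhouettes("nut0","wrist")])
snap("top")
for l in("chest_drawer0","drawer_floor","chest_drawer0_handle","scoop"):
  for r in models.silhouettes(l,"top")[:1]: print(l,round(r["score"],2),cv2.boundingRect(np.uint8(r["region"])))
# predicted corners
c=np.array([.709,.2527]);u=np.array([np.cos(.032),np.sin(.032)]);v=np.array([-u[1],u[0]])
for z in(.128,):
  for a,b in((-.25,-.079),(-.25,.079),(-.11,-.079),(-.11,.079)):print(a,b,proj("top",[*(c+a*u+b*v),z]))
C=tool_for([.536,.222,.165],1.60,5,lip=True);plan(*C,n=8,label="C")
im=snap("top");np.save("top.npy",im)
E
```

```text
lip [0.5336 0.2141 0.2284] pitch -28.708943781619656 yaw 1.5939659902193692 F [ 0.795  -0.0725 -2.4802] 24.9
nuts [(0.97, array([306., 219.]), np.int64(1184)), (0.84, array([322., 188.]), np.int64(976)), (0.78, array([247., 169.]), np.int64(1137)), (0.62, array([250., 216.]), np.int64(1109))]
chest_drawer0 0.84 (144, 193, 80, 81)
drawer_floor 0.84 (144, 194, 80, 80)
chest_drawer0_handle 0.63 (144, 194, 80, 79)
scoop 0.95 (190, 206, 70, 35)
-0.25 -0.079 [[214.3742 256.1097]]
-0.25 0.079 [[151.6959 257.2635]]
-0.11 -0.079 [[214.4009 201.267 ]]
-0.11 0.079 [[152.6931 202.4271]]
C 8 x [0.033, 0.002, 0.014, -0.001, -0.023, -0.0] clock 25.25
```

The drawer silhouette (columns 144–224) matches the predicted opening. Lower and start tipping.

Call:
drive_tool(series=[[[0.033,0.002,0.014,-0.001,-0.023,0],[0.033,0.002,0.014,-0.001,-0.023,0],[0.033,0.002,0.014,-0.001,-0.023,0],[0.033,0.002,0.014,-0.001,-0.023,0],[0.033,0.002,0.014,-0.001,-0.023,0],[0.033,0.002,0.014,-0.001,-0.023,0],[0.033,0.002,0.014,-0.001,-0.023,0],[0.016,0.001,0.007,0,-0.0115,0],[0,0,0,0,0,0]]])

```text
clock: 26.42
tcp_pos: [0.5392, 0.1135, 0.2434]
orientation: [-0.141, 0.686, 0.701, 0.135]
wrist_force: [0.1, -0.5, -2.0]
finger_gap: 0.0151
grip_force: 78.6
```

```bash
python3 st2.py; python3 - <<'E'
from h import *
D=tool_for([.536,.222,.13],1.60,32,lip=True);plan(*D,n=7,label="D")
E=tool_for([.536,.222,.135],1.60,70,lip=True);plan(*E,cur=D,n=9,label="E")
E
```

```text
lip [0.5362 0.2241 0.1707] pitch 2.3065714391421643 yaw 1.5943163126176947 F [ 0.133  -0.543  -1.9847] 26.425
D 7 x [0.058, 0.0, 0.005, 0.0, -0.024, -0.0] clock 26.425
E 9 x [0.067, -0.0, -0.047, -0.0, -0.023, 0.0] clock 26.425
```

Call:
drive_tool(series=[[[0.058,0,0.005,0,-0.024,0],[0.058,0,0.005,0,-0.024,0],[0.058,0,0.005,0,-0.024,0],[0.058,0,0.005,0,-0.024,0],[0.058,0,0.005,0,-0.024,0],[0.058,0,0.005,0,-0.024,0],[0.058,0,0.005,0,-0.024,0],[0.067,0,-0.047,0,-0.023,0],[0.067,0,-0.047,0,-0.023,0],[0.067,0,-0.047,0,-0.023,0],[0.067,0,-0.047,0,-0.023,0],[0.067,0,-0.047,0,-0.023,0],[0.067,0,-0.047,0,-0.023,0],[0.067,0,-0.047,0,-0.023,0],[0.067,0,-0.047,0,-0.023,0],[0.067,0,-0.047,0,-0.023,0],[0,0,0,0,0,0],[0,0,0,0,0,0]]])

```text
clock: 28.68
tcp_pos: [0.5369, 0.2459, 0.2629]
orientation: [0.271, 0.646, 0.661, -0.269]
wrist_force: [0.0, 1.5, -2.2]
finger_gap: 0.015
grip_force: 78.7
```

```bash
python3 st2.py; python3 - <<'E'
from wv import *
im,pw,K,W=wcam();snap("side");snap("top")
for n in("wrist","side","top"):print(n,[(round(r["score"],2),np.round(r["location"]),r["region"].sum()) for r in models.silhouettes("nut0",n)])
Z=tool_for([.536,.222,.21],1.60,40,lip=True);c=plan(*Z,n=4,label="up")
Z=tool_for([.536,.17,.26],1.60,0,lip=True);c=plan(*Z,n=6,cur=c,label="level")
E
```

```text
lip [0.5367 0.2211 0.1328] pitch 69.75852690662573 yaw 1.6063835837639813 F [ 0.0353  1.4826 -2.1594] 28.675
wrist [(0.7, array([311.,   6.]), np.int64(190)), (0.61, array([282.,  44.]), np.int64(1378))]
side [(0.73, array([243., 111.]), np.int64(1214)), (0.58, array([224., 122.]), np.int64(19)), (0.45, array([247., 133.]), np.int64(48))]
top [(0.6, array([156., 242.]), np.int64(90)), (0.56, array([416., 279.]), np.int64(355)), (0.44, array([180., 230.]), np.int64(84))]
up 4 x [-0.2, -0.002, -0.046, -0.0, 0.041, -0.0] clock 28.975
level 6 x [-0.174, -0.002, 0.005, 0.0, 0.037, -0.0] clock 28.975
```

```bash
python3 - <<'E'
from h import *
Z=tool_for([.536,.222,.20],1.60,70,lip=True);c=plan(*Z,n=4,label="up")
E
```

```text
up 4 x [-0.095, -0.003, -0.099, -0.0, -0.0, -0.0] clock 28.975
```

Call:
drive_tool(series=[[[-0.095,0,-0.099,0,0,0],[-0.095,0,-0.099,0,0,0],[-0.095,0,-0.099,0,0,0],[-0.095,0,-0.099,0,0,0],[0,0,0,0,0,0],[0,0,0,0,0,0]]])

```text
clock: 29.72
tcp_pos: [0.5369, 0.2477, 0.3287]
orientation: [0.272, 0.646, 0.661, -0.269]
wrist_force: [-1.1, -0.1, -2.1]
finger_gap: 0.0153
grip_force: 78.8
```

```bash
python3 st2.py; python3 - <<'E'
from wv import *
im,pw,K,W=wcam();snap("side");snap("top")
for n in("wrist","side","top"):
  for r in models.silhouettes("nut0",n):
    u=r["location"];o,d=ray(n,u) if n!="wrist" else (W[:3,3],W[:3,:3]@np.linalg.solve(K,[u[0],u[1],1]))
    print(n,round(r["score"],2),np.round(u),r["region"].sum(),o+d*(.097-o[2])/d[2])
Z=tool_for([.536,.17,.27],1.60,0,lip=True);c=plan(*Z,n=9,label="level")
E
```

```text
lip [0.5369 0.2228 0.1987] pitch 69.81725335208411 yaw 1.6044402369086967 F [-1.1448 -0.0924 -2.1138] 29.725
wrist 0.79 [283.   6.] 400 [0.5364 0.2525 0.097 ]
side 0.51 [259. 123.] 83 [0.5774 0.2876 0.097 ]
side 0.4 [252. 124.] 61 [0.5585 0.2842 0.097 ]
top 0.38 [159. 242.] 87 [0.4966 0.315  0.097 ]
level 9 x [-0.185, -0.002, 0.036, -0.0, 0.043, -0.0] clock 30.025
```

Call:
drive_tool(series=[[[-0.185,0,0.036,0,0.043,0],[-0.185,0,0.036,0,0.043,0],[-0.185,0,0.036,0,0.043,0],[-0.185,0,0.036,0,0.043,0],[-0.185,0,0.036,0,0.043,0],[-0.185,0,0.036,0,0.043,0],[-0.185,0,0.036,0,0.043,0],[-0.185,0,0.036,0,0.043,0],[-0.185,0,0.036,0,0.043,0],[0,0,0,0,0,0],[0,0,0,0,0,0]]])

```text
clock: 31.4
tcp_pos: [0.541, 0.0564, 0.3392]
orientation: [-0.154, 0.684, 0.698, 0.147]
wrist_force: [0.4, 0.5, -1.6]
finger_gap: 0.0154
grip_force: 78.6
```

```bash
python3 st2.py; python3 - <<'E'
from wv import *
im,pw,K,W=wcam();cv2.imwrite("pics/w7.png",im[:,:,::-1]);snap("side");snap("top")
for n in("wrist","side","top"):
  for r in models.silhouettes("nut0",n):
    u=r["location"];o,d=ray(n,u) if n!="wrist" else (W[:3,3],W[:3,:3]@np.linalg.solve(K,[u[0],u[1],1]))
    print(n,round(r["score"],2),np.round(u),r["region"].sum(),o+d*(.097-o[2])/d[2])
S=scoopnow();q=pw(np.array([(S@[a,b,.002,1])[:3] for a,b in((.042,.039),(.042,-.039),(-.042,-.039),(-.042,.039))]));print("pan px",q)
Z=tool_for([.6436,-.138,.19],1.684);c=plan(*Z,label="back")
Z=tool_for([.6436,-.138,.012],1.684);c=plan(*Z,cur=c,label="dn",n=6)
E
```

```text
lip [0.5382 0.1696 0.2705] pitch 0.24410670931391784 yaw 1.5924098693609263 F [ 0.3716  0.544  -1.5867] 31.4
wrist 0.82 [284. 109.] 340 [0.5369 0.2643 0.097 ]
wrist 0.71 [296.  84.] 333 [0.5516 0.3    0.097 ]
wrist 0.53 [255.  74.] 354 [0.4955 0.3135 0.097 ]
wrist 0.53 [320.  80.] 362 [0.5847 0.3064 0.097 ]
side 0.63 [245. 132.] 79 [0.5375 0.2526 0.097 ]
side 0.56 [258. 122.] 31 [0.5745 0.2884 0.097 ]
side 0.52 [224. 120.] 60 [0.4873 0.3088 0.097 ]
top 0.63 [164. 225.] 105 [0.5416 0.3042 0.097 ]
top 0.48 [164. 207.] 66 [0.5909 0.3049 0.097 ]
top 0.47 [160. 243.] 91 [0.4958 0.3116 0.097 ]
top 0.42 [180. 230.] 78 [0.5309 0.2607 0.097 ]
pan px [[230.8088 121.6482]
 [334.7959 121.178 ]
 [337.1476 233.3128]
 [228.8211 233.548 ]]
back 7 x [-0.336, 0.112, -0.048, 0.002, 0.0, -0.004] clock 31.7
dn 6 x [-0.104, 0.001, 0.224, -0.0, -0.0, 0.0] clock 31.7
```

Call:
drive_tool(series=[[[-0.168,0.056,-0.024,0.001,0,-0.002],[-0.336,0.112,-0.048,0.002,0,-0.004],[-0.336,0.112,-0.048,0.002,0,-0.004],[-0.336,0.112,-0.048,0.002,0,-0.004],[-0.336,0.112,-0.048,0.002,0,-0.004],[-0.336,0.112,-0.048,0.002,0,-0.004],[-0.336,0.112,-0.048,0.002,0,-0.004],[-0.168,0.056,-0.024,0.001,0,-0.002],[0,0,0,0,0,0],[0,0,0,0,0,0]]])

```text
clock: 32.95
tcp_pos: [0.6524, -0.2088, 0.2579]
orientation: [-0.163, 0.648, 0.731, 0.139]
wrist_force: [-0.6, 0.3, -1.8]
finger_gap: 0.0148
grip_force: 78.7
```

```bash
python3 st2.py; python3 - <<'E'
from wv import *
for k in range(3):
  im=snap("top",f"t{k}")
  for r in models.silhouettes("nut0","top"):
    u=r["location"];print(k,round(r["score"],2),np.round(u),r["region"].sum(),onz("top",u,.097))
    if k==0: print(im[r["region"]].mean(0))
snap("side","s8")
for r in models.silhouettes("nut0","side"): u=r["location"];print("side",round(r["score"],2),np.round(u),onz("side",u,.097))
Z=tool_for([.6436,-.138,.012],1.684);c=plan(*Z,label="dn",n=7)
E
```

```text
lip [ 0.6381 -0.0964  0.1894] pitch 0.1406490061979557 yaw 1.6922098111325123 F [-0.6432  0.2918 -1.803 ] 32.95
0 0.64 [161. 209.] 74 [0.5844 0.3138 0.097 ]
[104.1757  77.9459  51.8919]
0 0.57 [344. 177.] 1386 [ 0.6757 -0.1653  0.097 ]
[187.119  121.5945  87.3059]
1 0.63 [185. 179.] 11101 [0.665  0.2534 0.097 ]
1 0.6 [161. 241.] 80 [0.5016 0.3101 0.097 ]
1 0.54 [181. 230.] 96 [0.5296 0.2593 0.097 ]
1 0.51 [164. 206.] 79 [0.5935 0.3076 0.097 ]
1 0.48 [162. 226.] 60 [0.5392 0.309  0.097 ]
2 0.64 [164. 210.] 91 [0.5816 0.305  0.097 ]
2 0.56 [179. 228.] 108 [0.5348 0.2647 0.097 ]
2 0.5 [159. 242.] 76 [0.4973 0.3146 0.097 ]
2 0.44 [163. 223.] 72 [0.5484 0.3063 0.097 ]
side 0.51 [245. 133.] [0.5381 0.2509 0.097 ]
side 0.47 [228. 120.] [0.4983 0.3104 0.097 ]
side 0.17 [242. 138.] [0.5275 0.2306 0.097 ]
dn 7 x [-0.088, 0.001, 0.193, -0.0, 0.0, 0.0] clock 33.35
```

Call:
drive_tool(series=[[[-0.088,0.001,0.193,0,0,0],[-0.088,0.001,0.193,0,0,0],[-0.088,0.001,0.193,0,0,0],[-0.088,0.001,0.193,0,0,0],[-0.088,0.001,0.193,0,0,0],[-0.088,0.001,0.193,0,0,0],[-0.088,0.001,0.193,0,0,0],[0,0,0,0,0,0],[0,0,0,0,0,0]]])

```text
clock: 34.48
tcp_pos: [0.652, -0.2095, 0.0804]
orientation: [-0.162, 0.649, 0.731, 0.139]
wrist_force: [-0.3, 0.2, -0.4]
finger_gap: 0.015
grip_force: 78.6
```

```bash
python3 st2.py; python3 - <<'E'
from h import *
S=scoopnow();print(S)
Z=tool_for([.6436,-.138,.0015],1.684);c=plan(*Z,label="dn",n=3)
E
```

```text
lip [ 0.6379 -0.0971  0.0118] pitch 0.1677713785894709 yaw 1.6911955608735172 F [-0.2592  0.2072 -0.4431] 34.475
[[-0.1201 -0.9928  0.0011  0.6429]
 [ 0.9928 -0.1201  0.0031 -0.1388]
 [-0.0029  0.0015  1.      0.0119]
 [ 0.      0.      0.      1.    ]]
dn 3 x [-0.011, 0.001, 0.027, -0.0, 0.0, 0.001] clock 34.475
```

Call:
drive_tool(series=[[[-0.011,0,0.027,0,0,0],[-0.011,0,0.027,0,0,0],[-0.011,0,0.027,0,0,0],[0,0,0,0,0,0],[0,0,0,0,0,0]]])

```text
clock: 35.1
tcp_pos: [0.6515, -0.2089, 0.0688]
orientation: [-0.163, 0.649, 0.731, 0.139]
wrist_force: [0.4, 0.2, -0.8]
finger_gap: 0.015
grip_force: 78.8
```

Call:
drive_tool(series=[[[-0.004,0,0.009,0,0,0],[-0.002,0,0.004,0,0,0],[0,0,0,0,0,0],[0,0,0,0,0,0]]])

```text
clock: 35.6
tcp_pos: [0.6516, -0.209, 0.0683]
orientation: [-0.162, 0.649, 0.73, 0.139]
wrist_force: [-2.0, -0.7, 5.3]
finger_gap: 0.0151
grip_force: 79.8
```

Call:
drive_tool(series=[[[0,0,0,0,0,0],[0,0,0,0,0,0],[0,0,0,0,0,0],[0,0,0,0,0,0],[0,0,-0.1,0,0,0],[0,0,-0.2,0,0,0],[0,0,-0.3,0,0,0],[0,0,-0.3,0,0,0],[0,0,-0.3,0,0,0],[0,0,-0.3,0,0,0],[0,0,0,0,0,0],[0,0,0,0,0,0]]], jaw=0.2)

```text
clock: 37.1
tcp_pos: [0.6618, -0.2836, 0.2298]
orientation: [-0.163, 0.649, 0.73, 0.139]
wrist_force: [-0.6, 0.5, -0.3]
finger_gap: 0.0514
grip_force: 0.0
```

```bash
python3 - <<'E'
from wv import *
T,R=tool();print(T)
im,pw,K,W=wcam()
m=mask("scoop","wrist");print("scoop px",cv2.boundingRect(np.uint8(m)))
S=[.6436,-.138,1.688]
mm=np.zeros((420,560),np.uint8);c,s=np.cos(S[2]),np.sin(S[2])
for P in scoop: cv2.fillConvexPoly(mm,cv2.convexHull(np.int32(np.round(pw(P@np.array([[c,s,0],[-s,c,0],[0,0,1]])+[S[0],S[1],0])))),1)
print("pred",cv2.boundingRect(mm),"iou",(mm&m).sum()/(mm|m).sum())
plan([.54,.1,.40],down(.03),label="look")
E
```

```text
[ 0.6618 -0.2836  0.2298]
scoop px (251, 122, 66, 96)
pred (251, 119, 67, 97) iou 0.9109756097560976
look 10 x [0.353, -0.077, -0.061, -0.001, -0.014, 0.003] clock 37.2
```

```bash
python3 - <<'E'
from h import *
c=plan([.50,.30,.36],down(.03),label="look",v=.055)
E
```

```text
look 12 x [0.425, -0.081, 0.008, -0.001, -0.011, 0.002] clock 37.2
```

Call:
drive_tool(series=[[[0.425,-0.081,0.008,-0.001,-0.011,0.002],[0.425,-0.081,0.008,-0.001,-0.011,0.002],[0.425,-0.081,0.008,-0.001,-0.011,0.002],[0.425,-0.081,0.008,-0.001,-0.011,0.002],[0.425,-0.081,0.008,-0.001,-0.011,0.002],[0.425,-0.081,0.008,-0.001,-0.011,0.002],[0.425,-0.081,0.008,-0.001,-0.011,0.002],[0.425,-0.081,0.008,-0.001,-0.011,0.002],[0.425,-0.081,0.008,-0.001,-0.011,0.002],[0.425,-0.081,0.008,-0.001,-0.011,0.002],[0.425,-0.081,0.008,-0.001,-0.011,0.002],[0.425,-0.081,0.008,-0.001,-0.011,0.002],[0,0,0,0,0,0],[0,0,0,0,0,0]]])

```text
clock: 38.95
tcp_pos: [0.4966, 0.2977, 0.3636]
orientation: [-0.002, 0.693, 0.721, 0.009]
wrist_force: [0.7, -0.4, 0.2]
finger_gap: 0.0517
grip_force: 0.0
```

```bash
python3 - <<'E'
from wv import *
T,R=tool();print(T,env.get_state()["clock"])
for k in range(3):
  im,pw,K,W=wcam();cv2.imwrite("pics/w9.png",im[:,:,::-1])
  for r in models.silhouettes("nut0","wrist"):
    u=r["location"];o,d=W[:3,3],W[:3,:3]@np.linalg.solve(K,[u[0],u[1],1])
    print(k,round(r["score"],2),np.round(u),r["region"].sum(),(o+d*(.097-o[2])/d[2])[:2],im[r["region"]].mean(0) if k==0 else "")
E
```

```text
[0.4966 0.2977 0.3636] 38.95
0 0.81 [323. 184.] 326 [0.5526 0.2986] [132.2853  90.365   46.727 ]
0 0.75 [281. 170.] 319 [0.4963 0.3142] [75.2194 51.9906 28.7241]
0 0.67 [309. 209.] 322 [0.5368 0.2625] [128.4534  86.528   45.6584]
0 0.62 [346. 180.] 363 [0.5829 0.3038] [119.5565  82.4931  43.8402]
1 0.79 [306. 210.] 324 [0.5335 0.2592] 
1 0.67 [322. 180.] 388 [0.5527 0.3025] 
1 0.64 [280. 170.] 293 [0.4966 0.3136] 
1 0.55 [347. 180.] 352 [0.585  0.3034] 
1 0.37 [382. 173.] 39 [0.6307 0.314 ] 
2 0.76 [308. 208.] 330 [0.537 0.262] 
2 0.7 [348. 178.] 354 [0.5868 0.3052] 
2 0.66 [278. 169.] 312 [0.4944 0.3145] 
2 0.65 [322. 180.] 364 [0.5525 0.3018] 
2 0.61 [380. 174.] 57 [0.6296 0.3125] 
2 0.48 [302. 222.] 15650 [0.5302 0.2414] 
2 0.37 [242. 105.] 2836 [0.4465 0.3914]
```

All five walnuts are in the drawer; the fifth shows partly under the chest's edge at (381,174). The scoop's silhouette overlaps its upright model with an IoU of 0.91, and the gripper is clear. Handing in.

```bash
python3 -c "
from workcell import order
print(order.hand_in())"
```

```text
the job is handed in; nothing more can be done
None
```

The job is handed in: the top drawer was pulled about 0.14 m open, all five walnuts went into it with none spilled, and the empty scoop stands upright on the table.

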